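# Line up the seasoning shakers by size beside the call bell

## Robot

A 6-joint arm with a two-finger parallel gripper is mounted at the origin on the work surface. World frame = base frame: x ahead of the robot, y to its left, z up, the work surface at z = 0. Lengths are in m, angles in rad, forces in N, time in s.
With the tool pointing down it reaches from about 0.25 to 0.775 m from the base axis. Payload 8.9 kg.
Tool frame: the origin (TCP) lies on the centre line of the jaws, within the pads' length; the fingertips stand 17 mm ahead of it and the grasp point (between the pads) lies 2 mm behind it; z points along the fingers, y is the line along which they close (so a half turn about z gives the same grasp; the last joint's range is limited). The gripper opens to 85 mm and grips with 20 to 120 N. Pads are 22 mm wide; open, the fingers measure 114 mm over their backs; the gripper's body (76 mm by 85 mm) begins 54 mm behind the grasp point. The pads swing forward as they close: fully open they stand 13 mm farther back than shut.
Start: joints at [-1.488, 0.291, -0.153, 1.127, 0, 1.431], TCP at [0.115, -0.512, 0.209] pointing down, gripper open.
Joint ranges: [-2.52, 2.52], [-0.91, 1.74], [-1.3, 1.37], [-1.96, 2.02], [-1.52, 1.47], [-3.14, 3.14]. Speed limits (rad/s): [2.22, 2.22, 2.79, 3.14, 3.14, 3.14].

## Interface

Orientations are given as a 3x3 rotation matrix whose columns are the frame's x, y, z axes.
In Python, from cell import * gives the robot as it stands. The module is installed in compiled form; this text tells all that it offers.
- The arm moves only by the tool play_rows, never from a script. Its argument "series" is a list of rows, each a list of 7 numbers: the closure, from 0 (fully open) to 1 (shut), then the shift along the tool's x, y, z in mm, then the turn, a rotation vector about the tool's x, y, z in units of 5 degrees (1.0 is 5 degrees). A call has 1 to 5 rows; each row is the pose to reach, as a shift and turn from the pose commanded when the call began, along the tool's axes at that moment; what a row does not reach only later rows make up. A row lasts 1/10 s, in which the tool goes at most 50 mm and 8.59 degrees, less where a joint would pass 70% of its speed; a pose out of reach is approached as far as the arm can. A call with a gripper value outside its range is refused whole. The fingers move at their own pace and stop on an object; the grip force is fixed at half the most. Time passes only in rows, so rows that repeat a pose let the fingers close. It gives the time, the measured TCP pose, the force, the opening and the grip force at its end, in the units of the state.
- sense(): the state, without advancing time (a new reading comes with each control period).
- read_camera(name): name is "scene" or "top"; returns a dict with "frame" (480x640x3 uint8, red, green, blue), "fx", "fy", "cx", "cy" (pixels), "rvec" (rotation vector, rad) and "tvec" (3), from world to camera coordinates, as OpenCV has them. Camera axes: x right, y down, z forward; pixel columns grow to the right and rows downward; lengths in m; the calibration is good to about 2 mm. A picture is of the moment at which its call begins. There is no depth.
- sign_off(): hands the job in; it is judged then, once.
Trained networks look in the newest picture that a camera, given by its name, has taken for a name from the list of things; names that differ only in an ending like _2 or _b are one class to them, and where a whole thing is asked for, a point or a joint stands for the part that bears it (a point fixed in the world has none). Each returns a list of dicts, best first, with "conf" (0 to 1); they miss things now and then, are a little off and sometimes report something else, mostly with a low value. They report only what shows in the picture. A call takes as long as a camera call. They do not tell look-alikes from the thing itself.
- find_in(camera, thing): "extent" ([left, top, width, height] in pixels, round what is visible of it).
- landmark_of(camera, thing): "location" ([column, row] in pixels: a listed point, or the origin of a listed thing).
The state is a dict: "t": time; "joints": joint angles; "joint_velocities": joint speeds; "joint_efforts": joint torques, N m; "eef_pos": TCP position; "tool_rot": TCP orientation; "wrist_force": force on the tool from outside, world axes, zero at the start; "ft_torque": the same for the moment, N m; "finger_gap": finger opening in m; "finger_force": force on a finger pad.
Only numpy, scipy, OpenCV 4.12 (cv2) and the standard library are available. Lean on these libraries where they do the work, as an engineer would, in place of code of your own. Each camera call takes 0.05 s, during which the arm holds its last target. There are 200 camera calls.

## Task

Set the kitchen's service line: stand the four steel seasoning shakers on the four rubber pads, one on each pad and centred on it, in order of size, with the largest on the pad next to the call bell and each next one smaller towards the timer. Keep the shakers upright so that nothing spills, and leave the white dip cup where it stands.

Things in the scene. Friction and masses are not known exactly. Their poses are not given: they have to be found in the camera images.
- shaker1_center (a point): the smallest of four plain steel seasoning shakers: upright round can, 41 mm in diameter, 60 mm high, straight-sided but for the low domed lid (top 12 mm) with small holes. Point: its centre, half-way up (30 mm above its foot); z along its axis, up. Starts standing on the 12 mm thick blue chopping board, any of the four anywhere along it.
- shaker2_center (a point): the second smallest of four plain steel seasoning shakers: upright round can, 48 mm in diameter, 80 mm high, straight-sided but for the low domed lid (top 12 mm) with small holes. Point: its centre, half-way up (40 mm above its foot); z along its axis, up. Starts standing on the 12 mm thick blue chopping board, any of the four anywhere along it.
- shaker3_center (a point): the second largest of four plain steel seasoning shakers: upright round can, 55 mm in diameter, 100 mm high, straight-sided but for the low domed lid (top 12 mm) with small holes. Point: its centre, half-way up (50 mm above its foot); z along its axis, up. Starts standing on the 12 mm thick blue chopping board, any of the four anywhere along it.
- shaker4_center (a point): the largest of four plain steel seasoning shakers: upright round can, 62 mm in diameter, 125 mm high, straight-sided but for the low domed lid (top 12 mm) with small holes. Point: its centre, half-way up (62.5 mm above its foot); z along its axis, up. Starts standing on the 12 mm thick blue chopping board, any of the four anywhere along it.
- pad_a: the leftmost (largest y) of four alike black rubber discs, 76 mm in diameter and 3 mm thick, fixed 100 mm apart in a straight row on a low aluminium strip. Left and right as seen by the robot. Origin: centre of its underside, 10 mm above the table, so its top, where a shaker stands, is 3 mm above the origin (13 mm above the table). y points along the row to the left, x across it.
- pad_b: the second from the left of four alike black rubber discs, 76 mm in diameter and 3 mm thick, fixed 100 mm apart in a straight row on a low aluminium strip. Left and right as seen by the robot. Origin: centre of its underside, 10 mm above the table, so its top, where a shaker stands, is 3 mm above the origin (13 mm above the table). y points along the row to the left, x across it.
- pad_c: the third from the left of four alike black rubber discs, 76 mm in diameter and 3 mm thick, fixed 100 mm apart in a straight row on a low aluminium strip. Left and right as seen by the robot. Origin: centre of its underside, 10 mm above the table, so its top, where a shaker stands, is 3 mm above the origin (13 mm above the table). y points along the row to the left, x across it.
- pad_d: the rightmost (smallest y) of four alike black rubber discs, 76 mm in diameter and 3 mm thick, fixed 100 mm apart in a straight row on a low aluminium strip. Left and right as seen by the robot. Origin: centre of its underside, 10 mm above the table, so its top, where a shaker stands, is 3 mm above the origin (13 mm above the table). y points along the row to the left, x across it.
- bell: the call bell: brass dome with a small push-button on a black foot, 84 mm in diameter, 57 mm high, fixed to the table at one end of the row, in line with it and 120 mm from the centre of the end pad. It is at the left end or the right end; a white kitchen timer (70 mm square, 48 mm high) stands at the other end. Origin: centre of its underside.
- dip_cup: a small loose white china dip cup, 60 mm across the rim and 34 mm high, standing on the chopping board among the shakers; to be left alone. Origin: centre of its underside.
Not all that is in view belongs to the job. What is shaped like the part that bears shaker1_center but pink is not meant.

How it is judged:
By the outcome, as a careful person would: the job done as asked, in the order asked, and still so for the second after the job is handed in, with the robot touching nothing.
It also fails if it takes over 120 s, if anything falls off the work surface, if the arm or the gripper's body presses on something with over 40 N, if the wrist force passes 120 N, or if a joint passes its speed limit or range.

## Working session

There is one attempt and no reset: what is moved stays moved. The work goes in short steps, Python scripts to look and compute and a tool call to move; the robot and the scene stay as the last step left them, time stands still between calls to the robot, and variables do not carry over. Pictures are saved under pics/ and viewed, at most 14 in all, crops included, and the job is handed in when it is done.

Besides the shell and the picture viewer there is one more tool, called as a command line: name --pt "numbers of a row" for each row, then --argument value for the rest. play_rows: Moves the arm, as the interface text tells. Its arguments: {"type":"object","properties":{"series":{"type":"array","items":{"type":"array","items":{"type":"number"}}}},"required":["series"]}

```bash
mkdir -p pics; cat > h.py <<'E'
from cell import *
import numpy as np, cv2
def ray(c,px):
    R=cv2.Rodrigues(np.array(c["rvec"],float))[0]; t=np.array(c["tvec"],float).ravel()
    d=R.T@np.array([(px[0]-c["cx"])/c["fx"],(px[1]-c["cy"])/c["fy"],1]); o=-R.T@t
    return o,d
def atz(c,px,z):
    o,d=ray(c,px); return o+d*(z-o[2])/d[2]
def proj(c,p):
    K=np.array([[c["fx"],0,c["cx"]],[0,c["fy"],c["cy"]],[0,0,1]],float)
    return cv2.projectPoints(np.array([p],float),np.array(c["rvec"],float),np.array(c["tvec"],float),K,None)[0].ravel()
E
python3 - <<'E'
from h import *
for n in("scene","top"):
    c=read_camera(n); cv2.imwrite(f"pics/{n}0.png",c["frame"][:,:,::-1])
    print(n,np.round(ray(c,(320,240)),3).tolist(),c["fx"])
    for t in["shaker1_center","pad_a","bell","dip_cup"]:
        print(t,[(np.round(d["location"]).tolist(),round(d["conf"],2)) for d in landmark_of(n,t)])
        print('  box',[(np.round(d["extent"]).tolist(),round(d["conf"],2)) for d in find_in(n,t)])
s=sense();print(s["eef_pos"],s["tool_rot"],s["finger_gap"])
E
```

```text
scene [[1.112, 0.466, 0.903], [-0.479, -0.401, -0.781]] 601.4263805095419
shaker1_center [([165.0, 224.0], 0.97), ([308.0, 176.0], 0.78)]
  box [([153.0, 209.0, 24.0, 29.0], 0.89), ([298.0, 160.0, 19.0, 33.0], 0.74)]
pad_a [([234.0, 208.0], 0.93), ([264.0, 231.0], 0.85), ([303.0, 262.0], 0.77), ([343.0, 295.0], 0.75)]
  box [([324.0, 280.0, 43.0, 32.0], 0.86), ([214.0, 192.0, 38.0, 31.0], 0.74), ([247.0, 217.0, 45.0, 35.0], 0.66), ([282.0, 245.0, 41.0, 34.0], 0.62)]
bell [([398.0, 342.0], 0.57)]
  box [([374.0, 318.0, 46.0, 47.0], 0.76), ([298.0, 163.0, 19.0, 28.0], 0.7)]
dip_cup [([360.0, 199.0], 0.74), ([308.0, 172.0], 0.71)]
  box [([346.0, 178.0, 30.0, 30.0], 0.63)]
top [[0.412, 0.012, 0.979], [0.184, 0.006, -0.983]] 582.8366863617409
shaker1_center [([461.0, 152.0], 0.8)]
  box [([381.0, 291.0, 32.0, 30.0], 0.9), ([446.0, 137.0, 27.0, 31.0], 0.76)]
pad_a [([373.0, 222.0], 0.81), ([434.0, 228.0], 0.78), ([313.0, 222.0], 0.57)]
  box [([349.0, 202.0, 46.0, 44.0], 0.88), ([294.0, 200.0, 42.0, 44.0], 0.71), ([239.0, 198.0, 45.0, 42.0], 0.69), ([412.0, 207.0, 48.0, 45.0], 0.69)]
bell [([189.0, 217.0], 0.69)]
  box [([164.0, 192.0, 47.0, 47.0], 0.96)]
dip_cup [([330.0, 332.0], 0.77)]
  box [([310.0, 313.0, 37.0, 41.0], 0.7)]
[ 0.11549217 -0.51211558  0.20869341] [[ 9.75500782e-01  2.19995963e-01 -2.58765285e-05]
 [ 2.19995964e-01 -9.75500781e-01  5.06559015e-05]
 [-1.40984799e-05 -5.51076033e-05 -9.99999998e-01]] 0.08551061813421357
```

View pics/scene0.png

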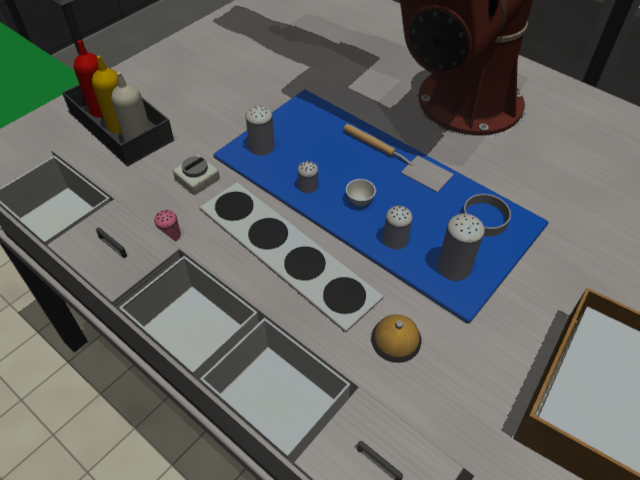

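View pics/top0.png

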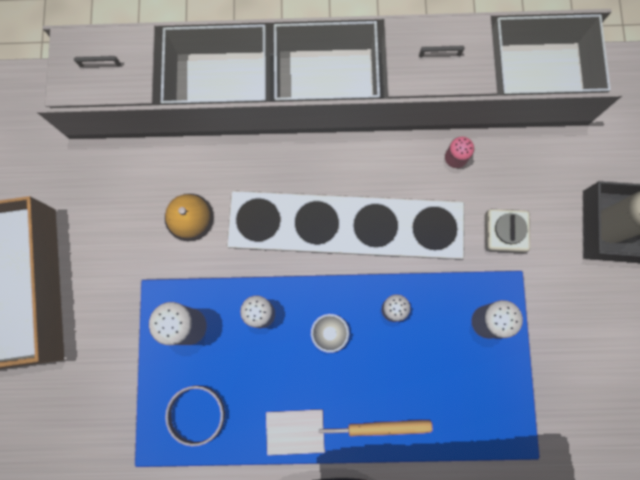

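The bell is at the left end (top 188,217), so the order is pad_a = shaker4, b = 3, c = 2, d = 1. Shaker candidates in the top image:
- (171,324): largest
- (502,319): second largest
- (256,311): second smallest
- (397,307): smallest steel one
- (461,152): pink look-alike, to be ignored

Next I measure them and confirm with one crop.

```bash
cat >> h.py <<'E'
def blob(mask,px,r):
    """centre and radius of the blob nearest px within a window"""
    x0,y0=int(px[0]-r),int(px[1]-r); m=mask[y0:y0+2*r,x0:x0+2*r].astype(np.uint8)
    m=cv2.morphologyEx(m,cv2.MORPH_CLOSE,np.ones((5,5),np.uint8))
    cs=cv2.findContours(m,cv2.RETR_EXTERNAL,cv2.CHAIN_APPROX_NONE)[0]
    k=max(cs,key=cv2.contourArea); e=cv2.fitEllipse(cv2.convexHull(k))
    return np.array(e[0])+[x0,y0],np.array(e[1])/2
H=[.060,.080,.100,.125]
E
python3 - <<'E'
from h import *
c=read_camera("top"); f=c["frame"].astype(int); mx=f.max(2); mn=f.min(2)
lid=(mn>125)
for i,(p,h) in enumerate(zip([(397,307),(256,311),(502,319),(171,324)],H)):
    q,r=blob(lid,p,26); P=atz(c,q,h+.004); dist=np.linalg.norm(P-ray(c,q)[0])
    print("shaker",i+1,q.round(1),(r*2*dist/c["fx"]*1000).round(1),P.round(4))
for n,p in zip("abcd",[(258,220),(317,222),(376,225),(435,228)]):
    q,r=blob(mx<70,p,28); print("pad",n,q.round(1),r.round(1),atz(c,q,.013).round(4))
c2=read_camera("scene")
for p in[(397,307),(256,311),(502,319),(171,324)]: pass
cr=[cv2.resize(c2["frame"][90:290,230:500],None,fx=2.9,fy=2.9)]
cv2.imwrite("pics/crop.png",cr[0][:,:,::-1])
E
```

```text
shaker 1 [396.3 307.2] [38.7 39.7] [ 0.4742 -0.0983  0.064 ]
shaker 2 [255.2 311. ] [45.9 47. ] [0.4721 0.1196 0.084 ]
shaker 3 [503.5 318.6] [55.2 58.2] [ 0.4512 -0.251   0.104 ]
shaker 4 [169.2 323.1] [61.3 64.7] [0.4544 0.2395 0.129 ]
pad a [257.8 219.6] [19.4 20.1] [0.6313 0.1234 0.013 ]
pad b [316.3 222.2] [19.4 19.8] [0.6242 0.024  0.013 ]
pad c [375.4 225.1] [19.4 19.9] [ 0.6167 -0.0759  0.013 ]
pad d [434.6 227.9] [19.6 20.5] [ 0.6093 -0.1754  0.013 ]
```

View pics/crop.png

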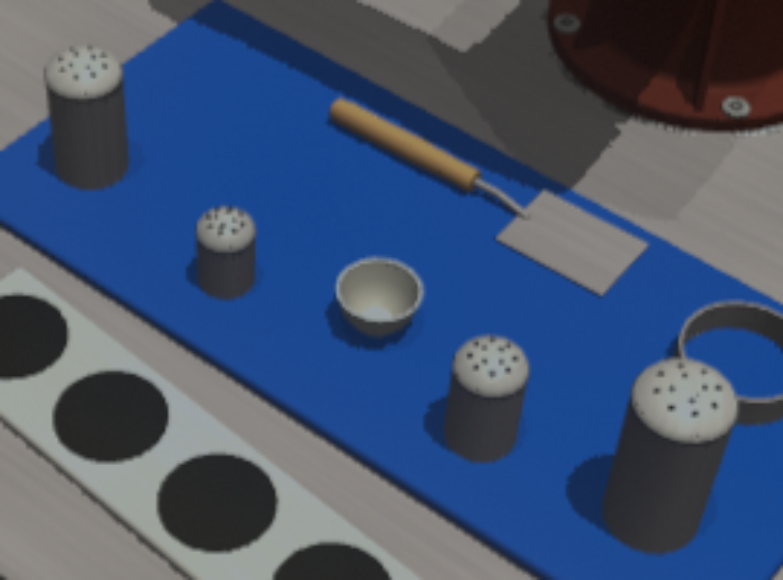

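The crop confirms the sizes: measured lid widths of about 39, 46, 55 and 62 mm match shakers 1 to 4, with the ring, dip cup and pink decoy all distinct. I'll start with shaker3.

play_rows --pt "0 36 -17 0 0 0 -1.6" --pt "0 72 -34 0 0 0 -3.2" --pt "0 108 -51 0 0 0 -4.8" --pt "0 144 -68 0 0 0 -6.4" --pt "0 180 -85 0 0 0 -8"

```text
t: 1.5
eef_pos: [0.2735, -0.3886, 0.2089]
tool_rot: [[0.602, 0.799, 0.0], [0.799, -0.602, -0.0], [-0.0, 0.0, -1.0]]
wrist_force: [0.5, -0.3, 0.1]
finger_gap: 0.0857
finger_force: 0.0
```

```bash
cat > go.py <<'E'
# tool shift (mm) and yaw units from the present pose to target x y z with tool x = +y
import sys
from h import *
s=sense(); R=np.array(s["tool_rot"]); T=np.array([float(a) for a in sys.argv[1:4]])
G=np.array([[0,1,0],[1,0,0],[0,0,-1.]])
print("t",round(s["t"],2),"pos",s["eef_pos"].round(4),"gap",round(s["finger_gap"],4),"F",np.round(s["wrist_force"],1))
print("shift",(R.T@(T-s["eef_pos"])*1000).round(1),"turn",(np.degrees(cv2.Rodrigues(R.T@G)[0].ravel())/5).round(2))
E
python3 go.py .451 -.251 .2
```

```text
t 1.5 pos [ 0.2735 -0.3886  0.2089] gap 0.0857 F [ 0.5 -0.3  0.1]
shift [216.7  59.1   8.9] turn [ 0.   0.  -7.4]
```

play_rows --pt "0 44 12 2 0 0 -1.5" --pt "0 88 24 4 0 0 -3" --pt "0 132 36 6 0 0 -4.5" --pt "0 176 48 8 0 0 -6" --pt "0 217 59 9 0 0 -7.4"

```text
t: 2.0
eef_pos: [0.4522, -0.2512, 0.1997]
tool_rot: [[-0.001, 1.0, 0.0], [1.0, 0.001, -0.0], [-0.0, 0.0, -1.0]]
wrist_force: [0.2, -1.2, 0.7]
finger_gap: 0.0852
finger_force: 0.0
```

```bash
python3 go.py .451 -.251 .078
```

```text
t 2.0 pos [ 0.4522 -0.2512  0.1997] gap 0.0852 F [ 0.2 -1.2  0.7]
shift [  0.2  -1.2 121.7] turn [0.   0.   0.01]
```

play_rows --pt "0 0 0 35 0 0 0" --pt "0 0 0 70 0 0 0" --pt "0 0 0 100 0 0 0" --pt "0 0 0 122 0 0 0" --pt "0 0 0 122 0 0 0"

```text
t: 2.5
eef_pos: [0.4489, -0.2513, 0.0752]
tool_rot: [[0.005, 1.0, -0.004], [1.0, -0.005, 0.003], [0.003, -0.004, -1.0]]
wrist_force: [0.5, 0.4, 0.9]
finger_gap: 0.0854
finger_force: 0.0
```

play_rows --pt "0.2 0 0 0 0 0 0" --pt "0.3 0 0 0 0 0 0" --pt "0.4 0 0 0 0 0 0" --pt "0.5 0 0 0 0 0 0" --pt "0.7 0 0 0 0 0 0"

```text
t: 3.0
eef_pos: [0.4524, -0.255, 0.0835]
tool_rot: [[0.005, 1.0, 0.004], [1.0, -0.005, -0.006], [-0.006, 0.004, -1.0]]
wrist_force: [-17.1, 7.7, 70.6]
finger_gap: 0.0361
finger_force: 55.7
```

play_rows --pt "1 0 0 0 0 0 0" --pt "1 0 0 0 0 0 0" --pt "1 0 0 0 0 0 0" --pt "1 0 0 0 0 0 0"

```text
t: 3.4
eef_pos: [0.4529, -0.2556, 0.085]
tool_rot: [[0.005, 1.0, 0.006], [1.0, -0.005, -0.008], [-0.008, 0.006, -1.0]]
wrist_force: [-17.7, 8.1, 75.5]
finger_gap: 0.0322
finger_force: 57.9
```

```bash
python3 - <<'E'
from h import *
a=read_camera("scene")["frame"]; b=read_camera("top")["frame"]
i=np.hstack([cv2.resize(a[60:260,180:400],None,fx=1.8,fy=1.8),cv2.resize(b[230:430,400:600],None,fx=1.8,fy=1.8)])
cv2.imwrite("pics/g3.png",i[:,:,::-1])
E
```

```text
(no output)
```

View pics/g3.png

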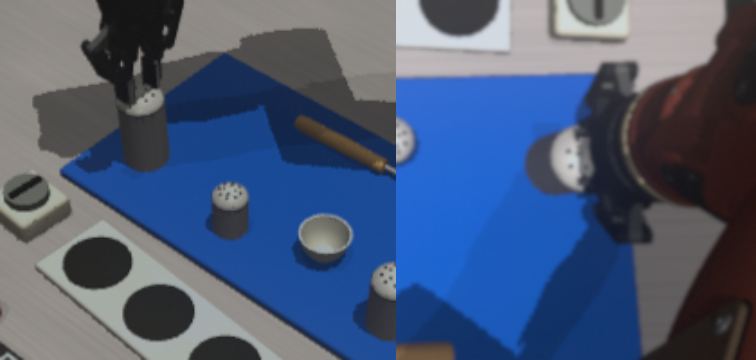

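```bash
python3 - <<'E'
from h import *
s=sense();p=s["eef_pos"];R=np.array(s["tool_rot"]);out=[]
for n,(x0,y0,w,h) in {"scene":(210,40,110,140),"top":(450,230,140,140)}.items():
    c=read_camera(n); im=cv2.resize(c["frame"][y0:y0+h,x0:x0+w],None,fx=4,fy=4,interpolation=cv2.INTER_CUBIC).copy()
    def dot(P,col): 
        q=((proj(c,P)-[x0,y0])*4).astype(int); cv2.circle(im,tuple(map(int,q)),3,col,-1)
    dot(p,(255,0,0)); dot(p+R[:,2]*.017,(255,255,0)); dot(p+R[:,1]*.016,(0,255,0)); dot(p-R[:,1]*.016,(0,255,0))
    dot([.451,-.251,.012],(255,0,255)); dot([.451,-.251,.112],(0,255,255)) 
    for a in np.linspace(0,6.28,24): dot([.451+.0275*np.cos(a),-.251+.0275*np.sin(a),.012],(255,0,255)); dot([.451+.0275*np.cos(a),-.251+.0275*np.sin(a),.1],(0,255,255))
    out.append(cv2.resize(im,None,fx=.7,fy=.7) if 0 else im)
i=np.hstack(out); i=i[:, :800] if i.shape[1]>800 else i
print(i.shape); i=cv2.resize(i,None,fx=min(1,790/i.shape[1]),fy=min(1,790/i.shape[1])); cv2.imwrite("pics/g3b.png",i[:,:,::-1])
E
```

```text
(560, 800, 3)
```

View pics/g3b.png

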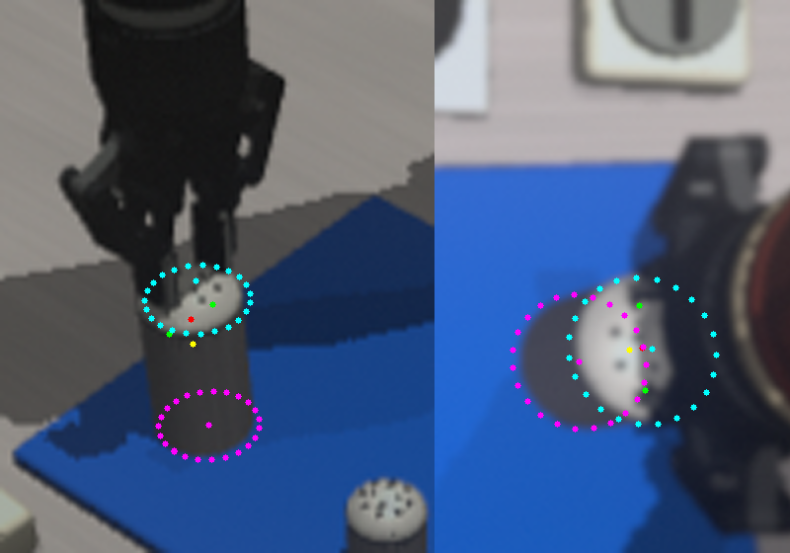

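The fingers seem to sit on the dome rather than the side. The grip is 32 mm wide, with 75 N pushing up on the wrist. I'll open, retreat and check the tool calibration.

play_rows --pt "0.7 0 0 0 0 0 0" --pt "0.4 0 0 0 0 0 0" --pt "0 0 0 0 0 0 0" --pt "0 0 0 0 0 0 0" --pt "0 0 0 0 0 0 0"

```text
t: 4.1
eef_pos: [0.4507, -0.2527, 0.0777]
tool_rot: [[0.005, 1.0, -0.0], [1.0, -0.005, 0.0], [0.0, -0.0, -1.0]]
wrist_force: [0.7, 0.4, 0.7]
finger_gap: 0.0853
finger_force: 0.0
```

```bash
cat > look.py <<'E'
import sys
from h import *
s=sense();p=s["eef_pos"];R=np.array(s["tool_rot"]);out=[]
print(p.round(4),s["wrist_force"].round(1),s["finger_gap"])
cx=np.array([float(a) for a in sys.argv[2:5]]); d=sys.argv[5:6]; r=float(sys.argv[6]) if len(sys.argv)>6 else .0275
for n in("scene","top"):
    c=read_camera(n); q=proj(c,cx); x0=int(np.clip(q[0]-60,0,520));y0=int(np.clip(q[1]-70,0,340)); im=cv2.resize(c["frame"][y0:y0+140,x0:x0+120],None,fx=3.3,fy=3.3,interpolation=cv2.INTER_CUBIC).copy()
    def dot(P,col):
        q=((proj(c,P)-[x0,y0])*3.3).astype(int); cv2.circle(im,tuple(map(int,q)),2,col,-1)
    g=s["finger_gap"]/2
    for k in(-g,g):
        for z in(0,.017): dot(p+R[:,1]*k+R[:,2]*z,(255,255*(z>0),0))
    out.append(im)
cv2.imwrite(sys.argv[1],np.hstack(out)[:,:,::-1])
E
python3 look.py pics/l1.png .451 -.251 .08
```

```text
[ 0.4507 -0.2527  0.0777] [0.7 0.4 0.7] 0.08525611517823785
```

View pics/l1.png

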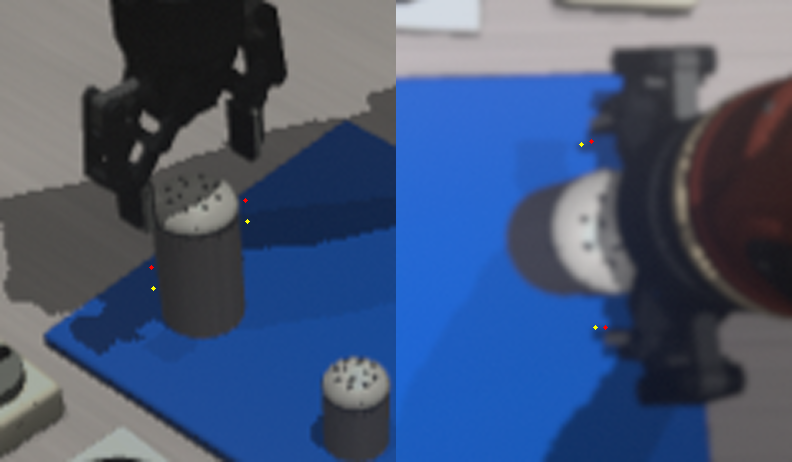

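```bash
python3 - <<'E'
from h import *
C={n:read_camera(n) for n in("scene","top")}
s=sense();print(s["eef_pos"],s["joints"].round(3))
for a,b in[((137,226),(202,118)),((247,158),(219,340))]:
    A=[];B=[]
    for n,q in zip(C,(a,b)):
        c=C[n];m=proj(c,[.451,-.251,.08]); o=[int(np.clip(m[0]-60,0,520)),int(np.clip(m[1]-70,0,340))]
        O,d=ray(c,np.array(q)/3.3+o); d/=np.linalg.norm(d); M=np.eye(3)-np.outer(d,d);A.append(M);B.append(M@O)
    P=np.linalg.solve(sum(A),sum(B)); print(P.round(4),[np.linalg.norm(M@P-y).round(4) for M,y in zip(A,B)])
E
```

```text
[ 0.45065814 -0.25260801  0.07738852] [-0.652  0.39  -0.382  0.799  0.     0.923]
[ 0.5018 -0.2472  0.1182] [np.float64(0.003), np.float64(0.003)]
[ 0.4043 -0.2489  0.1104] [np.float64(0.0028), np.float64(0.0028)]
```

Triangulating both images puts the open fingertips at z≈0.114, where the state implies 0.073. The tool is really about 40 mm higher than reported, while xy agrees to within 4 mm. I'll go 40 mm lower.

play_rows --pt "0 0 0 10 0 0 0" --pt "0 0 0 20 0 0 0" --pt "0 0 0 30 0 0 0" --pt "0 0 0 38 0 0 0" --pt "0 0 0 38 0 0 0"

```text
t: 4.8
eef_pos: [0.4499, -0.252, 0.0382]
tool_rot: [[0.005, 1.0, -0.002], [1.0, -0.005, 0.002], [0.002, -0.002, -1.0]]
wrist_force: [-0.2, 1.1, 0.2]
finger_gap: 0.0853
finger_force: 0.0
```

play_rows --pt "0.15 0 0 0 0 0 0" --pt "0.25 0 0 0 0 0 0" --pt "0.35 0 0 0 0 0 0" --pt "0.45 0 0 0 0 0 0" --pt "0.45 0 0 0 0 0 0"

```text
t: 5.3
eef_pos: [0.4512, -0.253, 0.0404]
tool_rot: [[0.005, 1.0, 0.001], [1.0, -0.005, -0.001], [-0.001, 0.001, -1.0]]
wrist_force: [-0.3, 1.5, 5.3]
finger_gap: 0.0539
finger_force: 62.6
```

play_rows --pt "0.7 0 0 -10 0 0 0" --pt "0.7 0 0 -35 0 0 0" --pt "0.7 0 0 -70 0 0 0" --pt "0.7 0 0 -95 0 0 0" --pt "0.7 0 0 -100 0 0 0"

```text
t: 5.8
eef_pos: [0.4523, -0.2538, 0.1429]
tool_rot: [[0.005, 1.0, 0.004], [1.0, -0.005, -0.003], [-0.003, 0.004, -1.0]]
wrist_force: [0.7, -1.5, -3.5]
finger_gap: 0.0537
finger_force: 63.8
```

```bash
python3 go.py .624 .024 .14; python3 look.py pics/l2.png .451 -.251 .18
```

```text
t 5.8 pos [ 0.4523 -0.2538  0.1429] gap 0.0537 F [ 0.7 -1.5 -3.5]
shift [278.7 170.3   2.7] turn [ 0.04  0.03 -0.06]
[ 0.4523 -0.2538  0.1429] [ 0.7 -1.5 -3.5] 0.05368672150743638
```

View pics/l2.png

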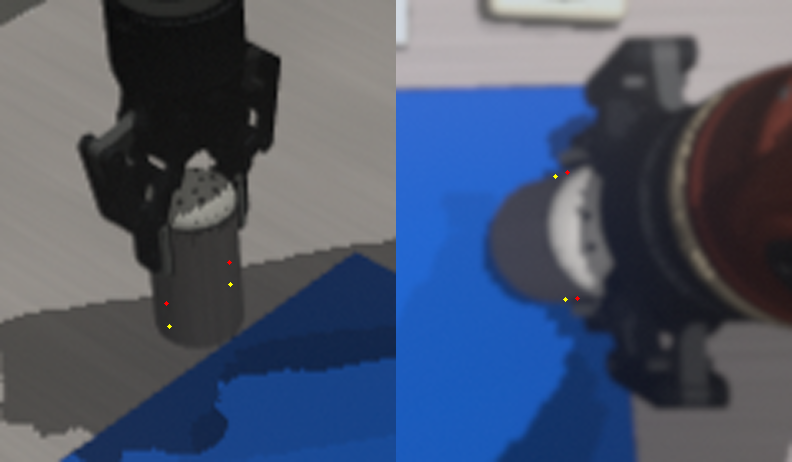

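Shaker3 is held upright, with the fingers on its straight side. Next I move it over pad_b.

play_rows --pt "0.7 30 18 0 0 0 0" --pt "0.7 70 43 0 0 0 0" --pt "0.7 110 67 0 0 0 0" --pt "0.7 150 92 0 0 0 0" --pt "0.7 190 116 0 0 0 0"

```text
t: 6.4
eef_pos: [0.5675, -0.0614, 0.1379]
tool_rot: [[0.005, 1.0, -0.003], [1.0, -0.005, 0.001], [0.001, -0.003, -1.0]]
wrist_force: [1.0, -0.6, -3.0]
finger_gap: 0.0538
finger_force: 64.1
```

play_rows --pt "0.7 35 21 0 0 0 0" --pt "0.7 65 40 0 0 0 0" --pt "0.7 86 54 0 0 0 0" --pt "0.7 86 54 0 0 0 0"

```text
t: 6.8
eef_pos: [0.6224, 0.0254, 0.1373]
tool_rot: [[0.002, 1.0, -0.002], [1.0, -0.002, 0.001], [0.001, -0.002, -1.0]]
wrist_force: [1.0, -0.4, -2.6]
finger_gap: 0.0537
finger_force: 64.3
```

```bash
python3 go.py .624 .0215 .041; python3 - <<'E'
from h import *
s=sense(); e=s["eef_pos"]
c=read_camera("top"); cv2.imwrite("pics/t3.png",np.hstack([cv2.resize(c["frame"][150:300,200:400],None,fx=2,fy=2),cv2.resize(read_camera("scene")["frame"][130:330,200:400],None,fx=1.5,fy=1.5)])[:,:,::-1])
E
```

```text
t 6.8 pos [0.6224 0.0254 0.1373] gap 0.0537 F [ 1.  -0.4 -2.6]
shift [-4.   1.8 96.3] turn [-0.03 -0.01 -0.02]
```

View pics/t3.png

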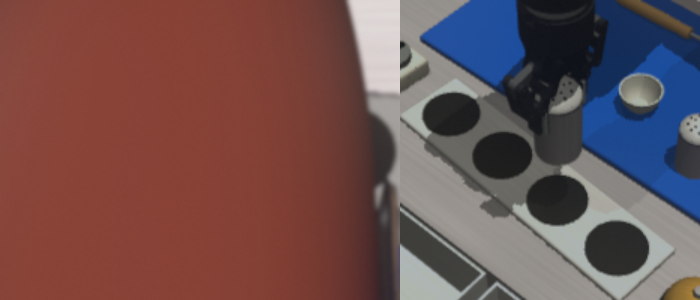

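play_rows --pt "0.7 -1 0.5 20 0 0 0" --pt "0.7 -2 1 40 0 0 0" --pt "0.7 -3 1.5 60 0 0 0" --pt "0.7 -4 2 80 0 0 0" --pt "0.7 -4 2 80 0 0 0"

```text
t: 7.4
eef_pos: [0.6209, 0.0173, 0.0564]
tool_rot: [[0.007, 1.0, -0.006], [1.0, -0.007, 0.0], [0.0, -0.006, -1.0]]
wrist_force: [-0.5, -1.0, -2.7]
finger_gap: 0.0536
finger_force: 64.2
```

```bash
python3 go.py .624 .0215 .041; cat > chk.py <<'E'
# overlay expected shaker outline above pad in the scene view: chk.py out x y footz h d
import sys
from h import *
o=sys.argv[1]; x,y,fz,h,d=[float(a) for a in sys.argv[2:7]]
c=read_camera("scene"); q=proj(c,[x,y,fz+h/2]); x0=int(np.clip(q[0]-70,0,500));y0=int(np.clip(q[1]-70,0,340))
im=cv2.resize(c["frame"][y0:y0+140,x0:x0+140],None,fx=4,fy=4,interpolation=cv2.INTER_CUBIC).copy()
im=np.clip(im.astype(float)*1.6,0,255).astype(np.uint8)
def ring(x,y,z,r,col):
    for a in np.linspace(0,6.28,40):
        q=((proj(c,[x+r*np.cos(a),y+r*np.sin(a),z])-[x0,y0]+.5)*4-.5).round().astype(int); cv2.circle(im,tuple(map(int,q)),1,col,-1)
ring(x,y,fz,d/2,(255,0,0)); ring(x,y,fz+h-.012,d/2,(0,255,0))
for P in[(.6313,.1234),(.6242,.024),(.6167,-.0759),(.6093,-.1754)]: ring(*P,.013,.038,(255,255,0))
cv2.imwrite(o,im[:,:,::-1])
E
python3 chk.py pics/c3.png .6235 .024 .029 .1 .055
```

```text
t 7.4 pos [0.6209 0.0173 0.0564] gap 0.0536 F [-0.5 -1.  -2.7]
shift [ 4.2  3.1 15.4] turn [-0.07 -0.   -0.08]
```

View pics/c3.png

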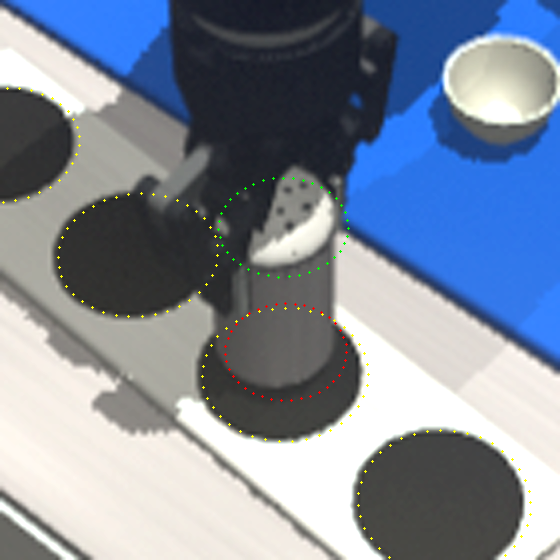

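play_rows --pt "0.7 0 0 0 0 0 0" --pt "0.7 0 0 0 0 0 0" --pt "0.7 0 0 0 0 0 0"

```text
t: 7.75
eef_pos: [0.6248, 0.0182, 0.0607]
tool_rot: [[0.005, 1.0, 0.002], [1.0, -0.005, -0.0], [-0.0, 0.002, -1.0]]
wrist_force: [0.7, -0.1, -2.8]
finger_gap: 0.054
finger_force: 64.2
```

```bash
python3 go.py .624 .0215 .041
```

```text
t 7.75 pos [0.6248 0.0182 0.0607] gap 0.054 F [ 0.7 -0.1 -2.8]
shift [ 3.3 -0.9 19.7] turn [ 0.02  0.   -0.06]
```

play_rows --pt "0.7 2 -1 5 0 0 0" --pt "0.7 3 -1 10 0 0 0" --pt "0.7 3 -1 15 0 0 0" --pt "0.7 3 -1 15 0 0 0" --pt "0.7 3 -1 15 0 0 0"

```text
t: 8.25
eef_pos: [0.623, 0.0214, 0.0444]
tool_rot: [[0.005, 1.0, -0.001], [1.0, -0.005, 0.0], [0.0, -0.001, -1.0]]
wrist_force: [0.5, 0.0, -2.7]
finger_gap: 0.0536
finger_force: 64.2
```

play_rows --pt "0.7 0 0 1.5 0 0 0" --pt "0.7 0 0 3 0 0 0" --pt "0.7 0 0 3 0 0 0" --pt "0.7 0 0 3 0 0 0"

```text
t: 8.65
eef_pos: [0.6232, 0.0214, 0.0417]
tool_rot: [[0.005, 1.0, 0.0], [1.0, -0.005, -0.0], [-0.0, 0.0, -1.0]]
wrist_force: [-0.0, -0.1, -2.4]
finger_gap: 0.0536
finger_force: 64.2
```

Force is still −2.4 N, so the foot isn't down yet. I'll lower in small steps.

play_rows --pt "0.7 0 0 1 0 0 0" --pt "0.7 0 0 1.5 0 0 0" --pt "0.7 0 0 1.5 0 0 0"

```text
t: 8.95
eef_pos: [0.6233, 0.0214, 0.0414]
tool_rot: [[0.005, 1.0, 0.001], [1.0, -0.005, -0.0], [-0.0, 0.001, -1.0]]
wrist_force: [-3.7, 1.1, 9.2]
finger_gap: 0.0535
finger_force: 65.4
```

```bash
python3 chk.py pics/c3b.png .6235 .024 .013 .1 .055
```

```text
(no output)
```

View pics/c3b.png

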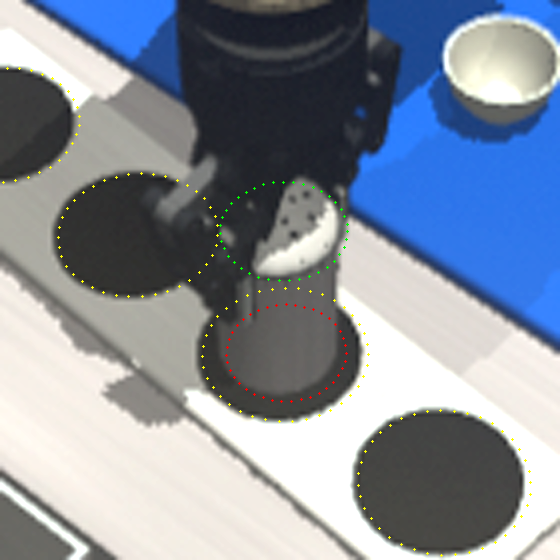

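play_rows --pt "0.35 0 0 -0.5 0 0 0" --pt "0.2 0 0 -1 0 0 0" --pt "0 0 0 -1 0 0 0" --pt "0 0 0 -1 0 0 0"

```text
t: 9.4
eef_pos: [0.6233, 0.0214, 0.0412]
tool_rot: [[0.005, 1.0, 0.0], [1.0, -0.005, 0.0], [0.0, 0.0, -1.0]]
wrist_force: [-0.3, 0.4, 0.2]
finger_gap: 0.0858
finger_force: 0.0
```

play_rows --pt "0 0 0 -30 0 0 0" --pt "0 0 0 -65 0 0 0" --pt "0 0 0 -105 0 0 0" --pt "0 0 0 -130 0 0 0"

```text
t: 9.8
eef_pos: [0.6241, 0.0213, 0.1741]
tool_rot: [[0.005, 1.0, 0.003], [1.0, -0.005, -0.0], [-0.0, 0.003, -1.0]]
wrist_force: [0.6, 0.0, -0.3]
finger_gap: 0.0855
finger_force: 0.0
```

```bash
python3 go.py .454 .239 .17
```

```text
t 9.8 pos [0.6241 0.0213 0.1741] gap 0.0855 F [ 0.6  0.  -0.3]
shift [ 216.8 -171.2    3.6] turn [ 0.03  0.   -0.06]
```

play_rows --pt "0 36 -28 0 0 0 0" --pt "0 72 -57 0 0 0 0" --pt "0 108 -85 0 0 0 0" --pt "0 144 -114 0 0 0 0" --pt "0 180 -142 0 0 0 0"

```text
t: 10.3
eef_pos: [0.4808, 0.2032, 0.1713]
tool_rot: [[0.005, 1.0, 0.0], [1.0, -0.005, 0.0], [0.0, 0.0, -1.0]]
wrist_force: [0.8, 0.3, 1.0]
finger_gap: 0.0853
finger_force: 0.0
```

play_rows --pt "0 25 -20 0 0 0 0" --pt "0 37 -29 0 0 0 0" --pt "0 37 -29 0 0 0 0" --pt "0 37 -29 0 0 0 0"

```text
t: 10.7
eef_pos: [0.454, 0.2389, 0.1712]
tool_rot: [[0.005, 1.0, 0.001], [1.0, -0.005, -0.0], [-0.0, 0.001, -1.0]]
wrist_force: [0.5, -1.1, 0.2]
finger_gap: 0.0854
finger_force: 0.0
```

```bash
python3 go.py .4544 .2395 .063; cat > meas.py <<'E'
import sys
from h import *
c=read_camera("top"); f=c["frame"].astype(int)
PAD=dict(a=(.6313,.1234),b=(.6242,.024),c=(.6167,-.0759),d=(.6093,-.1754))
for p,i in zip("abcd",(3,2,1,0)):
    if p not in sys.argv[1]: continue
    q,r=blob(f.min(2)>125,proj(c,[*PAD[p],H[i]+.005]),24); P=atz(c,q,H[i]+.005)
    print(p,q.round(1),r.round(1),P.round(4),"off mm",((P[:2]-PAD[p])*1000).round(1))
E
python3 meas.py b; python3 - <<'E'
from h import *
c=read_camera("top");cv2.imwrite("pics/b.png",cv2.resize(c["frame"][170:350,140:400],None,fx=3,fy=3)[:,:,::-1])
E
```

```text
t 10.7 pos [0.454  0.2389 0.1712] gap 0.0854 F [ 0.5 -1.1  0.2]
shift [  0.6   0.3 108.2] turn [ 0.01  0.   -0.06]
b [306.8 205.6] [25.  39.5] [0.6307 0.0369 0.105 ] off mm [ 6.5 12.9]
```

View pics/b.png

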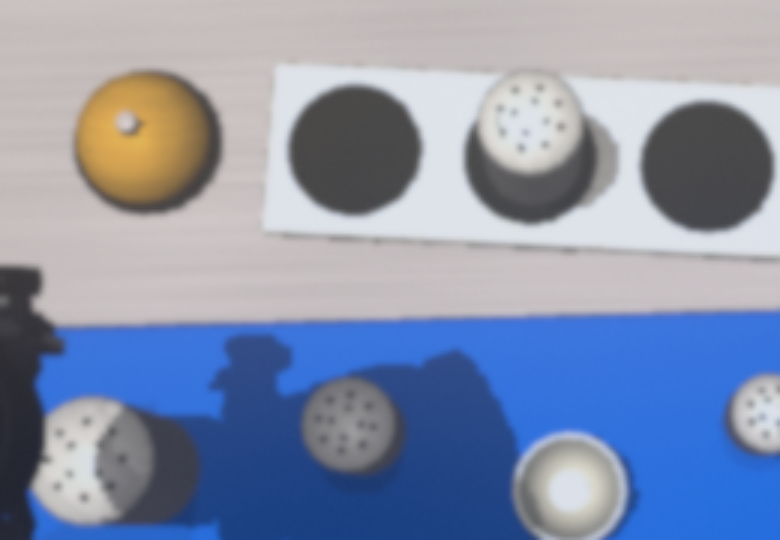

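```bash
python3 - <<'E'
from h import *
c=read_camera("top"); g=cv2.cvtColor(c["frame"],cv2.COLOR_RGB2GRAY)
print(atz(c,(316.5,210.2),.104).round(4), proj(c,[.6242,.024,.104]).round(1))
# lid edges by circle search
b=cv2.resize(g[170:300,250:380],None,fx=4,fy=4,interpolation=cv2.INTER_CUBIC)
k=cv2.HoughCircles(b,cv2.HOUGH_GRADIENT,1,40,param1=60,param2=15,minRadius=60,maxRadius=85)
for x,y,r in k[0][:4]:
    q=(x/4+250-.4,y/4+170-.4);print(np.round(q,1),r/4,atz(c,q,.104).round(4))
E
```

```text
[0.6232 0.0221 0.104 ] [315.3 209.6]
[316. 223.] 21.1 [0.6031 0.0234 0.104 ]
[258.7 219.2] 21.1 [0.6113 0.1115 0.104 ]
[316.2 208.7] 18.275 [0.6256 0.0225 0.104 ]
[373.7 224.7] 20.825 [ 0.5981 -0.0651  0.104 ]
```

Shaker3 sits at about (0.624, 0.022), roughly 2 mm off pad_b's centre, which is good. Now shaker4.

play_rows --pt "0 0 0 30 0 0 0" --pt "0 0 0 60 0 0 0" --pt "0 0 0 85 0 0 0" --pt "0 0 0 106 0 0 0" --pt "0 0 0 106 0 0 0"

```text
t: 11.35
eef_pos: [0.4519, 0.2377, 0.0628]
tool_rot: [[0.007, 1.0, -0.004], [1.0, -0.007, -0.002], [-0.002, -0.004, -1.0]]
wrist_force: [-0.3, 0.5, 0.3]
finger_gap: 0.0855
finger_force: 0.0
```

play_rows --pt "0.1 0 0 0 0 0 0" --pt "0.2 0 0 0 0 0 0" --pt "0.3 0 0 0 0 0 0" --pt "0.5 0 0 0 0 0 0" --pt "0.7 0 0 0 0 0 0"

```text
t: 11.85
eef_pos: [0.4544, 0.2395, 0.0668]
tool_rot: [[0.005, 1.0, 0.003], [1.0, -0.005, 0.001], [0.001, 0.003, -1.0]]
wrist_force: [-0.3, -1.4, 6.3]
finger_gap: 0.0605
finger_force: 63.3
```

play_rows --pt "0.7 0 0 -10 0 0 0" --pt "0.7 0 0 -30 0 0 0" --pt "0.7 0 0 -60 0 0 0" --pt "0.7 0 0 -85 0 0 0" --pt "0.7 0 0 -90 0 0 0"

```text
t: 12.35
eef_pos: [0.455, 0.2399, 0.1586]
tool_rot: [[0.005, 1.0, 0.005], [1.0, -0.005, 0.002], [0.002, 0.005, -1.0]]
wrist_force: [0.5, 0.2, -4.0]
finger_gap: 0.0606
finger_force: 66.2
```

play_rows --pt "0.7 -20 30 0 0 0 0" --pt "0.7 -45 68 0 0 0 0" --pt "0.7 -70 106 0 0 0 0" --pt "0.7 -95 144 0 0 0 0" --pt "0.7 -110 168 0 0 0 0"

```text
t: 12.85
eef_pos: [0.6227, 0.1261, 0.1542]
tool_rot: [[0.007, 1.0, -0.0], [1.0, -0.007, -0.001], [-0.001, -0.0, -1.0]]
wrist_force: [-0.1, 0.4, -3.7]
finger_gap: 0.0607
finger_force: 66.9
```

play_rows --pt "0.7 -5 8 0 0 0 0" --pt "0.7 -5 8 0 0 0 0" --pt "0.7 -5 8 0 0 0 0"

```text
t: 13.15
eef_pos: [0.6275, 0.1239, 0.1545]
tool_rot: [[0.005, 1.0, -0.002], [1.0, -0.005, 0.0], [0.0, -0.002, -1.0]]
wrist_force: [-0.4, 0.1, -4.0]
finger_gap: 0.0604
finger_force: 66.9
```

```bash
python3 go.py .6313 .1234 .068
```

```text
t 13.15 pos [0.6275 0.1239 0.1545] gap 0.0604 F [-0.4  0.1 -4. ]
shift [-0.5  4.  86.5] turn [-0.02 -0.   -0.05]
```

play_rows --pt "0.7 0 3.5 20 0 0 0" --pt "0.7 0 3.5 40 0 0 0" --pt "0.7 0 3.5 60 0 0 0" --pt "0.7 0 3.5 75 0 0 0" --pt "0.7 0 3.5 75 0 0 0"

```text
t: 13.65
eef_pos: [0.6293, 0.1244, 0.0783]
tool_rot: [[0.004, 1.0, -0.004], [1.0, -0.004, -0.0], [-0.0, -0.004, -1.0]]
wrist_force: [-0.3, 0.7, -3.3]
finger_gap: 0.0606
finger_force: 67.0
```

play_rows --pt "0.7 0 0 0 0 0 0" --pt "0.7 0 0 0 0 0 0" --pt "0.7 0 0 0 0 0 0"

```text
t: 13.95
eef_pos: [0.6328, 0.1236, 0.0814]
tool_rot: [[0.005, 1.0, 0.002], [1.0, -0.005, 0.0], [0.0, 0.002, -1.0]]
wrist_force: [-0.1, 0.5, -3.7]
finger_gap: 0.0607
finger_force: 67.0
```

```bash
python3 go.py .6313 .1234 .068
```

```text
t 13.95 pos [0.6328 0.1236 0.0814] gap 0.0607 F [-0.1  0.5 -3.7]
shift [-0.2 -1.5 13.4] turn [ 0.02 -0.   -0.06]
```

play_rows --pt "0.7 0 -1 5 0 0 0" --pt "0.7 0 -1 10 0 0 0" --pt "0.7 0 -1 10 0 0 0" --pt "0.7 0 -1 10 0 0 0"

```text
t: 14.35
eef_pos: [0.631, 0.1233, 0.0699]
tool_rot: [[0.005, 1.0, -0.001], [1.0, -0.005, -0.0], [-0.0, -0.001, -1.0]]
wrist_force: [-0.1, -0.1, -3.9]
finger_gap: 0.0607
finger_force: 67.0
```

play_rows --pt "0.7 0 0 1 0 0 0" --pt "0.7 0 0 2 0 0 0" --pt "0.7 0 0 2 0 0 0"

```text
t: 14.65
eef_pos: [0.6312, 0.1233, 0.0681]
tool_rot: [[0.005, 1.0, -0.0], [1.0, -0.005, 0.0], [0.0, -0.0, -1.0]]
wrist_force: [0.5, -0.3, -4.8]
finger_gap: 0.0604
finger_force: 67.0
```

play_rows --pt "0.7 0 0 1 0 0 0" --pt "0.7 0 0 1.5 0 0 0" --pt "0.7 0 0 1.5 0 0 0"

```text
t: 14.95
eef_pos: [0.6313, 0.1233, 0.0678]
tool_rot: [[0.005, 1.0, 0.001], [1.0, -0.005, -0.0], [-0.0, 0.001, -1.0]]
wrist_force: [-3.0, -1.4, 7.1]
finger_gap: 0.0604
finger_force: 68.0
```

play_rows --pt "0.3 0 0 -0.5 0 0 0" --pt "0.15 0 0 -1 0 0 0" --pt "0 0 0 -1 0 0 0" --pt "0 0 0 -1 0 0 0"

```text
t: 15.35
eef_pos: [0.6315, 0.1234, 0.0678]
tool_rot: [[0.005, 1.0, 0.001], [1.0, -0.005, 0.0], [0.0, 0.001, -1.0]]
wrist_force: [0.1, 0.1, 0.0]
finger_gap: 0.0852
finger_force: 0.0
```

play_rows --pt "0 0 0 -25 0 0 0" --pt "0 0 0 -55 0 0 0" --pt "0 0 0 -90 0 0 0" --pt "0 0 0 -105 0 0 0"

```text
t: 15.75
eef_pos: [0.6327, 0.1235, 0.1761]
tool_rot: [[0.005, 1.0, 0.004], [1.0, -0.005, 0.0], [0.0, 0.004, -1.0]]
wrist_force: [1.0, 0.6, 0.6]
finger_gap: 0.0853
finger_force: 0.0
```

```bash
python3 go.py .4721 .1196 .12
```

```text
t 15.75 pos [0.6327 0.1235 0.1761] gap 0.0853 F [1.  0.6 0.6]
shift [  -4.7 -160.9   55.4] turn [ 0.05 -0.   -0.06]
```

play_rows --pt "0 -1 -40 0 0 0 0" --pt "0 -2 -85 0 0 0 0" --pt "0 -3 -125 10 0 0 0" --pt "0 -4 -158 30 0 0 0" --pt "0 -4 -160 53 0 0 0"

```text
t: 16.25
eef_pos: [0.4676, 0.1203, 0.1198]
tool_rot: [[0.004, 1.0, -0.001], [1.0, -0.004, 0.0], [0.0, -0.001, -1.0]]
wrist_force: [0.6, -0.2, -0.7]
finger_gap: 0.0855
finger_force: 0.0
```

play_rows --pt "0 0 0 0 0 0 0" --pt "0 0 0 0 0 0 0" --pt "0 0 0 0 0 0 0"

```text
t: 16.55
eef_pos: [0.4728, 0.1203, 0.1207]
tool_rot: [[0.005, 1.0, 0.002], [1.0, -0.005, 0.0], [0.0, 0.002, -1.0]]
wrist_force: [0.5, -0.2, 0.8]
finger_gap: 0.0856
finger_force: 0.0
```

```bash
python3 go.py .4721 .1196 .0205
```

```text
t 16.55 pos [0.4728 0.1203 0.1207] gap 0.0856 F [ 0.5 -0.2  0.8]
shift [ -0.7  -0.9 100.2] turn [ 0.02 -0.   -0.06]
```

play_rows --pt "0 -1 0 30 0 0 0" --pt "0 -1 0 60 0 0 0" --pt "0 -1 0 80 0 0 0" --pt "0 -1 0 98 0 0 0" --pt "0 -1 0 98 0 0 0"

```text
t: 17.05
eef_pos: [0.4708, 0.119, 0.0205]
tool_rot: [[0.005, 1.0, -0.002], [1.0, -0.005, -0.0], [-0.0, -0.002, -1.0]]
wrist_force: [0.3, -0.6, -0.1]
finger_gap: 0.0855
finger_force: 0.0
```

play_rows --pt "0.15 0 0 0 0 0 0" --pt "0.3 0 0 0 0 0 0" --pt "0.4 0 0 0 0 0 0" --pt "0.55 0 0 0 0 0 0" --pt "0.8 0 0 0 0 0 0"

```text
t: 17.55
eef_pos: [0.4722, 0.1193, 0.023]
tool_rot: [[0.005, 1.0, 0.002], [1.0, -0.005, 0.0], [0.0, 0.002, -1.0]]
wrist_force: [-1.0, 0.4, 8.8]
finger_gap: 0.047
finger_force: 60.3
```

play_rows --pt "0.8 0 0 -10 0 0 0" --pt "0.8 0 0 -35 0 0 0" --pt "0.8 0 0 -65 0 0 0" --pt "0.8 0 0 -85 0 0 0" --pt "0.8 0 0 -90 0 0 0"

```text
t: 18.05
eef_pos: [0.4728, 0.1194, 0.1145]
tool_rot: [[0.005, 1.0, 0.004], [1.0, -0.005, 0.0], [0.0, 0.004, -1.0]]
wrist_force: [-0.7, -0.1, -0.4]
finger_gap: 0.0468
finger_force: 61.8
```

play_rows --pt "0.8 -30 0 0 0 0 0" --pt "0.8 -70 0 0 0 0 0" --pt "0.8 -115 0 0 0 0 0" --pt "0.8 -155 15 0 0 0 0" --pt "0.8 -185 40 0 0 0 0"

```text
t: 18.55
eef_pos: [0.5091, -0.0681, 0.1114]
tool_rot: [[0.006, 1.0, -0.001], [1.0, -0.006, 0.0], [0.0, -0.001, -1.0]]
wrist_force: [1.0, 1.8, -0.1]
finger_gap: 0.0469
finger_force: 61.9
```

```bash
python3 go.py .6167 -.0759 .11
```

```text
t 18.55 pos [ 0.5091 -0.0681  0.1114] gap 0.0469 F [ 1.   1.8 -0.1]
shift [ -7.1 107.7   1.3] turn [-0.02 -0.   -0.07]
```

play_rows --pt "0.8 -4 35 0 0 0 0" --pt "0.8 -8 70 0 0 0 0" --pt "0.8 -8 95 0 0 0 0" --pt "0.8 -8 104 0 0 0 0" --pt "0.8 -8 104 0 0 0 0"

```text
t: 19.05
eef_pos: [0.6142, -0.0744, 0.1108]
tool_rot: [[0.005, 1.0, -0.001], [1.0, -0.005, 0.0], [0.0, -0.001, -1.0]]
wrist_force: [-1.1, 0.1, -1.3]
finger_gap: 0.0468
finger_force: 61.9
```

play_rows --pt "0.8 0 0 20 0 0 0" --pt "0.8 0 0 45 0 0 0" --pt "0.8 0 0 72 0 0 0" --pt "0.8 0 0 72 0 0 0" --pt "0.8 0 0 72 0 0 0"

```text
t: 19.55
eef_pos: [0.613, -0.0743, 0.0401]
tool_rot: [[0.005, 1.0, -0.001], [1.0, -0.005, 0.0], [0.0, -0.001, -1.0]]
wrist_force: [0.4, 0.2, -0.7]
finger_gap: 0.0465
finger_force: 61.9
```

```bash
python3 go.py .6167 -.0757 .0235
```

```text
t 19.55 pos [ 0.613  -0.0743  0.0401] gap 0.0465 F [ 0.4  0.2 -0.7]
shift [-1.4  3.7 16.6] turn [-0.02 -0.   -0.06]
```

play_rows --pt "0.8 -1.5 3 5 0 0 0" --pt "0.8 -1.5 3 10 0 0 0" --pt "0.8 -1.5 3 13 0 0 0" --pt "0.8 -1.5 3 13 0 0 0" --pt "0.8 -1.5 3 13 0 0 0"

```text
t: 20.05
eef_pos: [0.6172, -0.0761, 0.0268]
tool_rot: [[0.005, 1.0, -0.0], [1.0, -0.005, 0.0], [0.0, -0.0, -1.0]]
wrist_force: [0.0, -0.0, -0.7]
finger_gap: 0.0466
finger_force: 61.9
```

play_rows --pt "0.8 0 0 1 0 0 0" --pt "0.8 0 0 2 0 0 0" --pt "0.8 0 0 2 0 0 0"

```text
t: 20.35
eef_pos: [0.6171, -0.076, 0.0246]
tool_rot: [[0.005, 1.0, -0.0], [1.0, -0.005, 0.0], [0.0, -0.0, -1.0]]
wrist_force: [-0.0, 0.4, -0.0]
finger_gap: 0.0468
finger_force: 61.9
```

play_rows --pt "0.8 0 0 1 0 0 0" --pt "0.8 0 0 1.5 0 0 0" --pt "0.8 0 0 1.5 0 0 0"

```text
t: 20.65
eef_pos: [0.6173, -0.0761, 0.024]
tool_rot: [[0.005, 1.0, 0.0], [1.0, -0.005, -0.0], [-0.0, 0.0, -1.0]]
wrist_force: [-1.6, 0.2, 7.9]
finger_gap: 0.0471
finger_force: 63.1
```

Contact made. I'll release, rise, and go to shaker1 at (0.474, −0.098).

play_rows --pt "0.4 0 0 -0.5 0 0 0" --pt "0.2 0 0 -1 0 0 0" --pt "0 0 0 -1 0 0 0" --pt "0 0 0 -1 0 0 0"

```text
t: 21.05
eef_pos: [0.6172, -0.0761, 0.0241]
tool_rot: [[0.005, 1.0, -0.0], [1.0, -0.005, 0.0], [0.0, -0.0, -1.0]]
wrist_force: [0.5, -0.0, 1.2]
finger_gap: 0.0853
finger_force: 0.0
```

play_rows --pt "0 0 0 -25 0 0 0" --pt "0 0 0 -60 0 0 0" --pt "0 0 0 -85 0 0 0" --pt "0 0 0 -90 0 0 0"

```text
t: 21.45
eef_pos: [0.6191, -0.0765, 0.1174]
tool_rot: [[0.005, 1.0, 0.005], [1.0, -0.005, -0.001], [-0.001, 0.005, -1.0]]
wrist_force: [0.6, -0.1, -0.5]
finger_gap: 0.0854
finger_force: 0.0
```

play_rows --pt "0 -8 -40 0 0 0 0" --pt "0 -15 -85 0 0 0 0" --pt "0 -21 -120 0 0 0 0" --pt "0 -21 -142 0 0 0 0" --pt "0 -21 -142 0 0 0 0"

```text
t: 21.95
eef_pos: [0.4718, -0.0959, 0.1135]
tool_rot: [[0.006, 1.0, -0.003], [1.0, -0.006, 0.001], [0.001, -0.003, -1.0]]
wrist_force: [0.9, 0.2, -1.1]
finger_gap: 0.0853
finger_force: 0.0
```

```bash
python3 go.py .4742 -.0983 .0005
```

```text
t 21.95 pos [ 0.4718 -0.0959  0.1135] gap 0.0853 F [ 0.9  0.2 -1.1]
shift [ -2.5   2.8 113. ] turn [-0.03 -0.01 -0.07]
```

play_rows --pt "0 -1 0 35 0 0 0" --pt "0 -1 0 65 0 0 0" --pt "0 -1 0 90 0 0 0" --pt "0 -1 0 108 0 0 0" --pt "0 -1 0 110 0 0 0"

```text
t: 22.45
eef_pos: [0.4738, -0.0967, 0.0019]
tool_rot: [[0.005, 1.0, -0.004], [1.0, -0.005, 0.001], [0.001, -0.004, -1.0]]
wrist_force: [-0.2, 0.8, 0.4]
finger_gap: 0.0853
finger_force: 0.0
```

play_rows --pt "0.2 0 0 0 0 0 0" --pt "0.35 0 0 0 0 0 0" --pt "0.5 0 0 0 0 0 0" --pt "0.65 0 0 0 0 0 0" --pt "0.85 0 0 0 0 0 0"

```text
t: 22.95
eef_pos: [0.476, -0.0976, 0.0054]
tool_rot: [[0.005, 1.0, 0.002], [1.0, -0.005, -0.001], [-0.001, 0.002, -1.0]]
wrist_force: [-0.7, 1.0, 6.0]
finger_gap: 0.0399
finger_force: 59.9
```

play_rows --pt "0.9 0 0 -10 0 0 0" --pt "0.9 0 0 -35 0 0 0" --pt "0.9 0 0 -65 0 0 0" --pt "0.9 0 0 -85 0 0 0" --pt "0.9 0 0 -90 0 0 0"

```text
t: 23.45
eef_pos: [0.4768, -0.098, 0.0971]
tool_rot: [[0.005, 1.0, 0.004], [1.0, -0.005, -0.002], [-0.002, 0.004, -1.0]]
wrist_force: [-0.1, -0.5, -0.7]
finger_gap: 0.0399
finger_force: 60.5
```

play_rows --pt "0.9 -25 25 0 0 0 0" --pt "0.9 -50 60 0 0 0 0" --pt "0.9 -68 100 0 0 0 0" --pt "0.9 -77 134 0 0 0 0" --pt "0.9 -77 134 0 0 0 0"

```text
t: 23.95
eef_pos: [0.6121, -0.1766, 0.0931]
tool_rot: [[0.006, 1.0, 0.002], [1.0, -0.006, -0.001], [-0.001, 0.002, -1.0]]
wrist_force: [0.1, 0.4, -1.0]
finger_gap: 0.0396
finger_force: 60.9
```

play_rows --pt "0.9 0 0 20 0 0 0" --pt "0.9 0 0 45 0 0 0" --pt "0.9 0 0 70 0 0 0" --pt "0.9 0 0 72 0 0 0" --pt "0.9 0 0 72 0 0 0"

```text
t: 24.45
eef_pos: [0.6078, -0.1746, 0.0219]
tool_rot: [[0.005, 1.0, -0.002], [1.0, -0.005, 0.001], [0.001, -0.002, -1.0]]
wrist_force: [-0.6, -0.4, -0.8]
finger_gap: 0.0399
finger_force: 60.9
```

```bash
python3 go.py .6093 -.1747 .006
```

```text
t 24.45 pos [ 0.6078 -0.1746  0.0219] gap 0.0399 F [-0.6 -0.4 -0.8]
shift [-0.1  1.6 15.9] turn [-0.02 -0.01 -0.06]
```

play_rows --pt "0.9 0 0 5 0 0 0" --pt "0.9 0 0 10 0 0 0" --pt "0.9 0 0 13 0 0 0" --pt "0.9 0 0 13 0 0 0" --pt "0.9 0 0 13 0 0 0"

```text
t: 24.95
eef_pos: [0.6088, -0.175, 0.0094]
tool_rot: [[0.005, 1.0, 0.0], [1.0, -0.005, -0.0], [-0.0, 0.0, -1.0]]
wrist_force: [0.1, -0.7, -0.8]
finger_gap: 0.0395
finger_force: 60.9
```

play_rows --pt "0.9 0 0 1 0 0 0" --pt "0.9 0 0 2 0 0 0" --pt "0.9 0 0 2 0 0 0"

```text
t: 25.25
eef_pos: [0.6086, -0.175, 0.0071]
tool_rot: [[0.005, 1.0, -0.0], [1.0, -0.005, 0.0], [0.0, -0.0, -1.0]]
wrist_force: [-0.3, 0.0, -1.6]
finger_gap: 0.0391
finger_force: 60.9
```

play_rows --pt "0.9 0 0 1 0 0 0" --pt "0.9 0 0 1.5 0 0 0" --pt "0.9 0 0 1.5 0 0 0"

```text
t: 25.55
eef_pos: [0.6088, -0.1751, 0.0064]
tool_rot: [[0.005, 1.0, 0.0], [1.0, -0.005, -0.0], [-0.0, 0.0, -1.0]]
wrist_force: [-1.4, 0.9, 7.2]
finger_gap: 0.0389
finger_force: 61.8
```

Down. I'll release, rise and swing clear, then check all four.

play_rows --pt "0.5 0 0 -0.5 0 0 0" --pt "0.25 0 0 -1 0 0 0" --pt "0 0 0 -1 0 0 0" --pt "0 0 0 -1 0 0 0"

```text
t: 25.95
eef_pos: [0.6087, -0.175, 0.0066]
tool_rot: [[0.005, 1.0, -0.0], [1.0, -0.005, 0.0], [0.0, -0.0, -1.0]]
wrist_force: [-1.5, -1.0, 0.5]
finger_gap: 0.0833
finger_force: 0.0
```

play_rows --pt "0 0 0 -25 0 0 0" --pt "0 0 0 -65 0 0 0" --pt "0 0 0 -110 0 0 0" --pt "0 0 0 -155 0 0 0" --pt "0 0 0 -170 0 0 0"

```text
t: 26.45
eef_pos: [0.6108, -0.1758, 0.1819]
tool_rot: [[0.005, 1.0, 0.006], [1.0, -0.005, -0.003], [-0.003, 0.006, -1.0]]
wrist_force: [1.1, -0.7, -1.1]
finger_gap: 0.0855
finger_force: 0.0
```

play_rows --pt "0 -35 -35 0 0 0 0" --pt "0 -68 -70 0 0 0 0" --pt "0 -100 -105 0 0 0 0" --pt "0 -132 -140 0 0 0 0" --pt "0 -165 -175 0 0 0 0"

```text
t: 26.95
eef_pos: [0.4314, -0.34, 0.1768]
tool_rot: [[0.005, 1.0, 0.0], [1.0, -0.005, -0.0], [-0.0, 0.0, -1.0]]
wrist_force: [0.5, -0.7, -0.0]
finger_gap: 0.0852
finger_force: 0.0
```

```bash
python3 - <<'E'
from h import *
c=read_camera("top"); PAD=[(.6093,-.1754),(.6167,-.0759),(.6242,.024),(.6313,.1234)]; D=[.041,.048,.055,.062]
im=cv2.resize(c["frame"][170:370,150:480],None,fx=2.4,fy=2.4,interpolation=cv2.INTER_CUBIC)
def ring(P,z,r,col):
    for a in np.linspace(0,6.28,40):
        q=((proj(c,[P[0]+r*np.cos(a),P[1]+r*np.sin(a),z])-[150,170]+.5)*2.4-.5).round().astype(int); cv2.circle(im,tuple(map(int,q)),1,col,-1)
for P,d,h in zip(PAD,D,H): ring(P,h+.001,d/2,(255,0,0))
s=read_camera("scene"); 
print(sense()["eef_pos"].round(3)); cv2.imwrite("pics/end.png",im[:,:,::-1]); cv2.imwrite("pics/ends.png",cv2.resize(s["frame"][90:390,160:480],None,fx=2,fy=2)[:,:,::-1])
E
```

```text
[ 0.429 -0.343  0.177]
```

View pics/end.png

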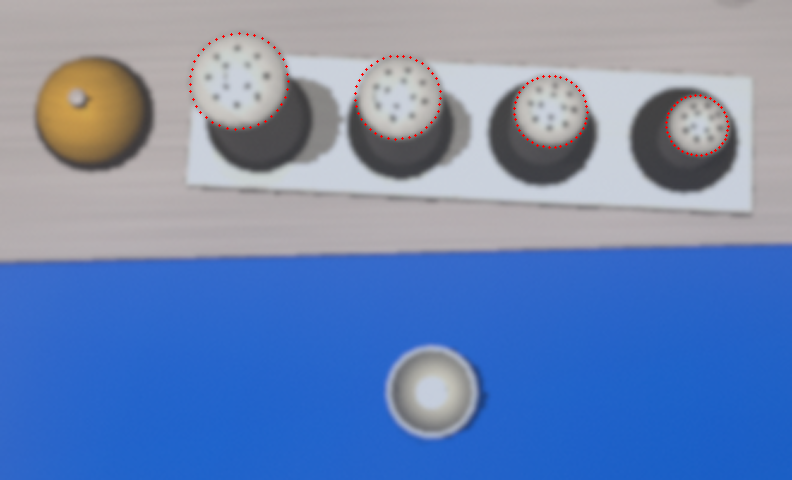

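View pics/ends.png

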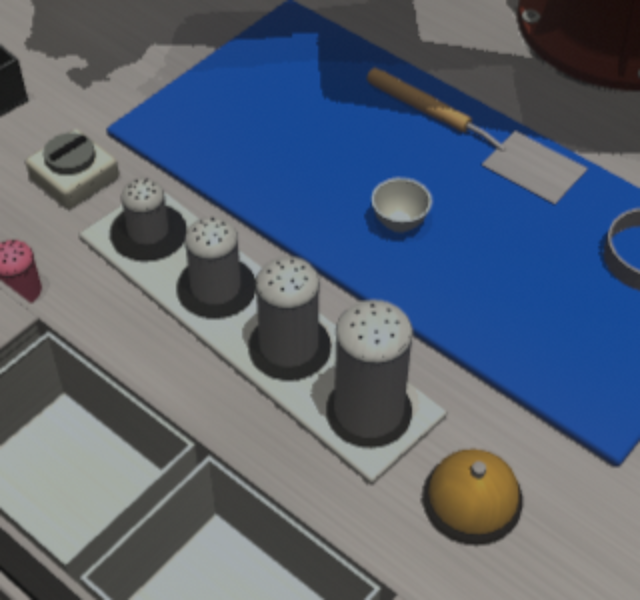

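The final top view shows the four lids at (238,80), (398,97), (551,110) and (698,125), each within about 1–2 mm of the red rings for exact centring. The scene view shows all four upright with sizes falling from the bell to the timer, and the dip cup untouched. I'll hand it in.

```bash
python3 -c "
from cell import *
print(sign_off())"
```

```text
the job is handed in; nothing more can be done
None
```

The four steel shakers stand upright and centred to about 2 mm on the pads, largest next to the bell down to smallest by the timer; the dip cup was left alone and the job was handed in at about 27 s, though my first grasp of shaker3 closed on its lid (wrist force peaked near 75 N) before I regripped it lower.

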